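# Wedge the tapered plug into the coolant cock

### The arm

A 7-joint arm with a two-finger parallel gripper is mounted at the origin on the work surface. World frame = base frame: x ahead of the robot, y to its left, z up, the work surface at z = 0. Lengths are in m, angles in rad, forces in N, time in s.
With the tool pointing down it reaches from about 0.4 to 0.875 m from the base axis. Payload 6.5 kg.
Tool frame: the origin (TCP) lies between the finger pads; the fingertips stand 8 mm ahead of it and the grasp point (between the pads) lies 11 mm behind it; z points along the fingers, y is the line along which they close (so a half turn about z gives the same grasp; the last joint's range is limited). The gripper opens to 85 mm and grips with 20 to 120 N. Pads are 22 mm wide; open, the fingers measure 114 mm over their backs; the gripper's body (76 mm by 85 mm) begins 54 mm behind the grasp point. The pads swing forward as they close: fully open they stand 13 mm farther back than shut.
Start: joints at [-1.216, 0.536, -0.004, 1.538, 0.003, 1.067, -0.071], TCP at [0.266, 0.593, 0.239] pointing down, gripper open.
Joint ranges: [-2.7, 2.7], [-0.37, 2.16], [-1.27, 1.26], [0.24, 2.4], [-1.31, 4.45], [0.19, 1.91], [-2.76, 2.76]. Speed limits (rad/s): [2.39, 2.39, 3.14, 3.14, 3.14, 3.14, 3.14].

### API

Orientations are given as a unit quaternion [x, y, z, w].
In Python, from plant import manip, claw, eyes, workorder gives the robot as it stands. Calls block until the motion is done:
- manip.move_to(position, orientation): joint-space move of the TCP to a pose.
- manip.servo_line(position, max_speed=0.15, ori=None): straight line of the TCP; ori=None keeps the orientation; max_speed is the mean speed in m/s.
- manip.move_j(angles): joint-space move.
- claw.release() and claw.grasp(newtons=None): open the fingers fully, or close them until they stop; newtons is the grip in N (None keeps the last).
- manip.pause(seconds).
- manip.solve_ik(position, orientation): joint angles nearest the present ones, or None.
- eyes.snapshot(name): name is "scene" or "top"; returns the picture (400x640x3 uint8, red, green, blue); there is no depth.
- eyes.get_calibration(name): a dict with "vfov" (degrees; the focal length in pixels is half the picture's height over the tangent of half this angle, whatever the lens; pixels are square), "cx", "cy" (the principal point, pixels), "k1" (the pictures are not rectified: a ray, as slopes to the right and down, at radius r is drawn at 1 + k1 r^2 times it, then the intrinsics apply), "T" (4x4, takes a point from camera to world coordinates). Camera axes: x right, y up, looking along -z (the intrinsics and any distortion apply to the point x, -y, -z); pixel columns grow to the right and rows downward; lengths in m; the calibration is good to about 2 mm. A picture is of the moment at which its call begins. get_calibration takes no time and is no camera call.
A pose or a line that the arm cannot do raises manip.Unreachable and nothing moves.
- workorder.close_job(): hands the job in; it is judged then, once.
Trained networks look in the newest picture that a camera, given by its name, has taken for a name from the list of things; names that differ only in an ending like _2 or _b are one class to them, and where a whole thing is asked for, a point or a joint stands for the part that bears it (a point fixed in the world has none). Each returns a list of dicts, best first, with "confidence" (0 to 1); they miss things now and then, are a little off and sometimes report something else, mostly with a low value. They report only what shows in the picture. A call takes as long as a camera call. They do not tell look-alikes from the thing itself.
- eyes.look_for(thing, camera): "bbox" ([centre column, centre row, width, height] in pixels, round what is visible of it).
Readings, each from a call of its own:
- manip.current_time(): time.
- manip.current_joints(): joint angles.
- manip.current_qvel(): joint speeds.
- manip.current_effort(): joint torques, N m.
- manip.current_eef_pos(): TCP position.
- manip.current_orientation(): TCP orientation.
- manip.current_contact_force(): force on the tool from outside, world axes, zero at the start.
- manip.current_ft_torque(): the same for the moment, N m.
- manip.current_width(): finger opening in m.
- manip.current_grip_force(): force on a finger pad.
Only numpy, scipy, OpenCV 4.12 (cv2) and the standard library are available. Lean on these libraries where they do the work, as an engineer would, in place of code of your own. Each camera call takes 0.05 s, during which the arm holds its last target. There are 200 camera calls.

### The job

Take the tapered brass plug with the flat cross-bar handle out of the wooden rack and set it into the tapered bore of the valve body held in the vise, its handle across the pipe. Then, pressing down steadily with about 16 N and never with brute force, turn it a quarter turn until the handle lies in line with the pipe, so that it is wedged upright and holds against the lift pin under it when you let go. Leave everything else on the bench where it is.

Things in the scene. Friction and masses are not known exactly. Their poses are not given: they have to be found in the camera images.
- plug: Brass plug of 0.2 kg, upright. Origin: centre of its collar's underside. z up along its axis, x along the cross-bar. Collar 34 mm wide, 4 mm thick; stem 14 mm wide up to z = 16 mm; above it the bar. Below the collar the taper narrows from 24 mm to 16 mm at 45 mm, 10 degrees included, and ends 48.5 mm down. It starts hanging in a rack hole by its collar.
- plug_handle (a point): Centre of the plug's cross-bar, 26 mm above the collar's underside: a flat steel bar 60 mm long (plug's x), 12 mm thick (y), 20 mm high. Grip it across its 12 mm thickness, from above. Axes as the plug's.
- valve: Aluminium cock body, a block 66 x 66 x 70 mm standing in the vise (its top 100 mm above the bench). Origin: centre of its underside; z up, x along its pipe, whose two round stubs (30 mm, then brass 20 mm) stick out 38 mm beyond the block at either end, axis 48 mm up. The vise's jaws, at its y faces, end 18 mm below its top. Fixed.
- valve_mouth (a point): Centre of the valve's top face, on the bore's axis. In the bore a brass liner with the plug's taper (mouth 22 mm) sits up to 6 mm high or low, so the plug first grips with its collar 6 to 18 mm above this face: find it by feel. A spring pin lifts a loose plug to about 20 mm, with 2 to 4 N. Pressed at 12 to 20 N and turned, it sinks 1 to 3 mm more and wedges; over about 24 N scores the liner.
- rack: Fixed wooden block 75 x 200 x 60 mm, long side along its y. Origin: centre of its underside. Two through holes of 28 mm on its centre line, 60 mm either side of the middle: one holds the plug, the other the gauge pin.
- gauge_pin: Bystander in the rack's other hole: straight steel pin with a round knob (22 mm wide, no cross-bar). Origin: centre of its collar's underside.
- oil_bottle: Bystander: white plastic bottle with a black cap, 60 mm wide, 150 mm high. Origin: centre of its underside.
- flange_ring: Bystander: aluminium ring 76 mm wide, 22 mm high. Origin: centre of its underside.
- bar_end: Bystander: aluminium bar offcut, 40 mm wide, 45 mm high. Origin: centre of its underside.
- wrench: Bystander: open spanner lying flat.
- hammer: Bystander: hammer lying flat, wooden handle.
- tap_wrench: Bystander: tap wrench lying flat, 220 mm long.
Not all that is in view belongs to the job. Of the things like the plug, leave any that is orange; of the rest the smaller one is meant.

How it is judged:
By the outcome, as a careful person would: the job done as asked, in the order asked, and still so for the second after the job is handed in, with the robot touching nothing.
It also fails if it takes over 72 s, if anything falls off the work surface, if the arm or the gripper's body presses on something with over 40 N, if the wrist force passes 120 N, or if a joint passes its speed limit or range.

## Working session

There is one attempt and no reset: what is moved stays moved. The work goes in short steps, each a Python script; the robot and the scene stay as the last script left them, time stands still between calls to the robot, and variables do not carry over. Pictures are saved under pics/ and viewed, at most 10 in all, crops included, and the job is handed in when it is done.

```bash
mkdir -p pics; ls
cat > h.py <<'E'
import numpy as np, cv2
from plant import manip, claw, eyes, workorder
def cal(n):
    c=eyes.get_calibration(n); f=200/np.tan(np.radians(c["vfov"])/2)
    K=np.array([[f,0,c["cx"]],[0,f,c["cy"]],[0,0,1]]); return K,np.array([c["k1"],0,0,0.]),np.array(c["T"])
def px2w(n,uv,z):
    K,D,T=cal(n); p=cv2.undistortPoints(np.array([[uv]],float),K,D)[0,0]
    d=T[:3,:3]@[p[0],-p[1],-1]; o=T[:3,3]; return o+d*(z-o[2])/d[2]
def w2px(n,P):
    K,D,T=cal(n); q=T[:3,:3].T@(np.array(P,float)-T[:3,3]); q=np.array([[q[0],-q[1],-q[2]]])
    return cv2.projectPoints(q,np.zeros(3),np.zeros(3),K,D)[0][0,0]
def snap(n,f=None):
    im=eyes.snapshot(n)
    if f: cv2.imwrite(f"pics/{f}.png",im[:,:,::-1])
    return im
E
python3 - <<'E'
from h import *
for n in("scene","top"):
    snap(n,n+"0")
    K,D,T=cal(n); print(n,K[0],D[0],T.round(3).tolist())
    for t in("plug","plug_handle","valve","rack","gauge_pin"):
        print(n,t,[(np.round(d["bbox"],1).tolist(),round(d["confidence"],2)) for d in eyes.look_for(t,n)][:4])
print(manip.current_time(), manip.current_orientation())
E
```

```text
pics
scene [370.23679718   0.         315.07801014] -0.050310835445450015 [[-0.503, -0.576, 0.645, 1.134], [0.864, -0.327, 0.382, 0.296], [-0.009, 0.75, 0.662, 0.735], [0.0, 0.0, 0.0, 1.0]]
scene plug [([354.4, 251.1, 12.2, 35.1], 0.83), ([429.2, 205.5, 36.7, 35.8], 0.71), ([407.9, 226.4, 13.5, 27.6], 0.53)]
scene plug_handle [([428.9, 205.4, 32.6, 37.2], 0.76), ([358.1, 250.3, 12.1, 35.0], 0.55), ([408.4, 225.1, 19.2, 25.1], 0.48), ([293.2, 213.1, 40.0, 38.1], 0.48)]
scene valve [([292.8, 212.2, 37.6, 39.3], 0.79), ([365.6, 201.2, 29.7, 23.7], 0.2)]
scene rack [([430.1, 255.9, 92.1, 68.9], 0.79), ([453.6, 252.8, 11.9, 19.3], 0.72), ([292.2, 214.8, 39.1, 42.5], 0.55), ([361.6, 294.9, 22.9, 26.7], 0.45)]
scene gauge_pin [([452.7, 252.8, 17.0, 18.5], 0.64)]
top [479.85136336   0.         327.37429727] -0.028293203352343695 [[0.045, 0.976, -0.212, 0.18], [-0.999, 0.043, -0.015, -0.065], [-0.005, 0.213, 0.977, 1.644], [0.0, 0.0, 0.0, 1.0]]
top plug [([291.1, 182.9, 6.1, 17.5], 0.52), ([256.4, 252.2, 23.9, 16.1], 0.48), ([265.2, 214.9, 7.9, 18.4], 0.47)]
top plug_handle [([265.4, 213.2, 12.4, 16.7], 0.58), ([291.6, 185.3, 10.3, 21.8], 0.57), ([258.1, 250.2, 28.1, 14.5], 0.46)]
top valve [([312.8, 251.0, 18.2, 24.4], 0.72), ([351.9, 195.2, 20.6, 42.6], 0.56)]
top rack [([246.2, 217.9, 63.2, 33.8], 0.87)]
top gauge_pin [([229.0, 212.5, 9.6, 13.4], 0.54), ([311.9, 250.7, 20.6, 18.0], 0.46)]
0.6 [ 2.08857462e-01  9.77946093e-01 -1.30592413e-05  7.92081568e-06]
```

View pics/scene0.png

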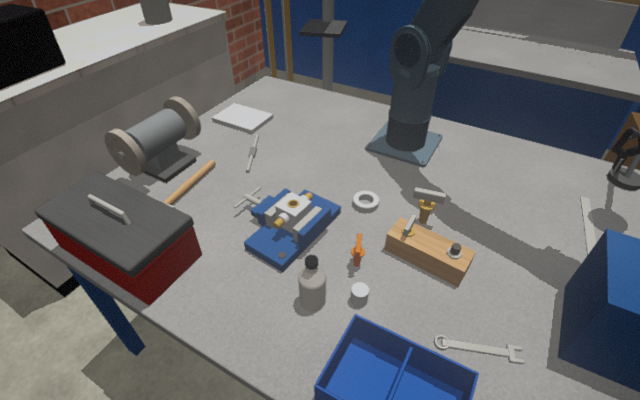

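View pics/top0.png

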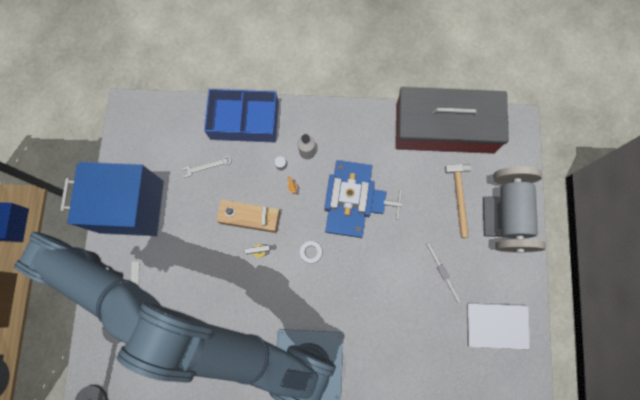

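The scene view shows three plug-like things. They are the orange one at scene (357,250) / top (292,185), a large free-standing one at (428,203) / (258,250), and a smaller brass one in the rack at (408,226) / (265,215). By the description I choose the one in the rack, and I'll check it in one close crop. The valve is at scene (293,205) / top (350,194).

Run:
```python
from h import *
s=cv2.imread("pics/scene0.png");t=cv2.imread("pics/top0.png")
r=lambda im,x,y,w,h,k:cv2.resize(im[y:y+h,x:x+w],(w*k,h*k),interpolation=cv2.INTER_CUBIC)
a=r(s,380,180,100,75,4);b=r(s,240,170,100,75,4);c=r(t,210,180,100,75,4);d=r(t,310,160,100,75,4)
cv2.imwrite("pics/crop1.png",np.vstack([np.hstack([a,b]),np.hstack([c,d])]))
print("handle top cam",px2w("top",(265,214.5),.086),"scene",px2w("scene",(408.3,226),.086))
print("mouth",px2w("top",(350.5,193.5),.1),px2w("scene",(293,203.5),.1))
```

```text
handle top cam [0.4763729  0.16354242 0.086     ] scene [0.47626244 0.17007295 0.086     ]
mouth [ 0.55687307 -0.11636226  0.1       ] [ 0.55911145 -0.1106121   0.1       ]
```

View pics/crop1.png

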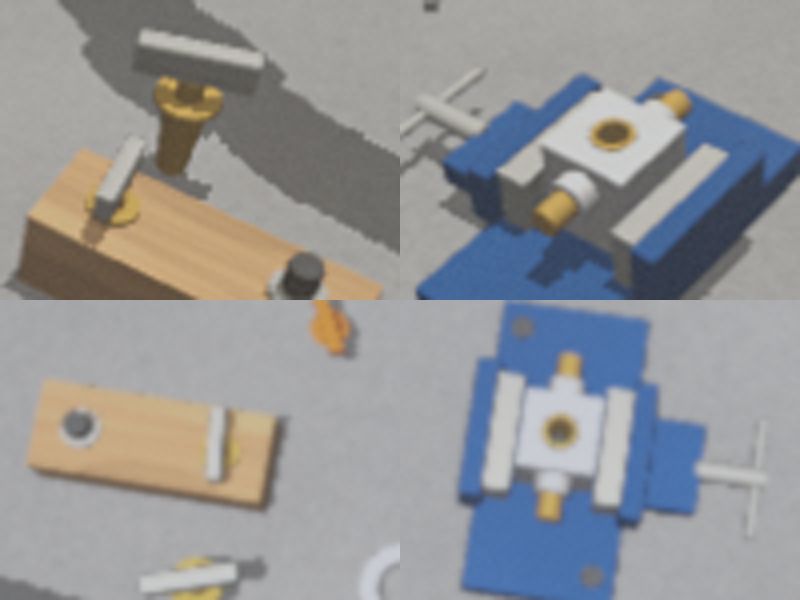

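The crop confirms it: the rack plug (crop ~(120,180)) is brass and has a short grey bar. It is smaller than the free-standing one behind it, and the orange one is elsewhere. Next I refine the pixels into poses.

```bash
cat >> h.py <<'E'
def tri(us,ut):
    A=[];b=[]
    for n,uv in(("scene",us),("top",ut)):
        p0=px2w(n,uv,0);d=px2w(n,uv,.3)-p0;d/=np.linalg.norm(d);M=np.eye(3)-np.outer(d,d);A.append(M);b.append(M@p0)
    return np.linalg.lstsq(np.vstack(A),np.hstack(b),rcond=None)[0]
E
python3 - <<'E'
from h import *
S1=lambda x,y:(380+x/4-.4,180+y/4-.4); S2=lambda x,y:(240+(x-400)/4-.4,170+y/4-.4)
T1=lambda x,y:(210+x/4-.4,180+(y-300)/4-.4); T2=lambda x,y:(310+(x-400)/4-.4,160+(y-300)/4-.4)
def two(tag,s,t,z):
    print(tag,px2w("scene",s,z).round(4),px2w("top",t,z).round(4),"tri",tri(s,t).round(4))
two("handle",S1(121,165),T1(216,442),.096)
two("mouth",S2(614,133),T2(561,432),.1)
ang=lambda n,a,b,z:np.degrees(np.arctan2(*(px2w(n,b,z)-px2w(n,a,z))[[1,0]]))%180
print("bar ang",ang("top",T1(214,480),T1(221,408),.096),ang("scene",S1(133,140),S1(107,188),.096))
print("pipe ang",ang("top",T2(549,505),T2(570,367),.078),ang("scene",S2(550,208),S2(676,105),.078))
print("block edges",ang("top",T2(517,471),T2(527,389),.1),ang("scene",S2(541,133),S2(612,88),.1),ang("scene",S2(625,185),S2(686,128),.1))
print("rack long",ang("top",T1(42,380),T1(280,413),.06))
E
```

```text
handle [0.4677 0.1694 0.096 ] [0.4723 0.1665 0.096 ] tri [0.4713 0.168  0.0987]
mouth [ 0.5569 -0.1117  0.1   ] [ 0.5598 -0.1141  0.1   ] tri [ 0.5587 -0.1126  0.1013]
bar ang 178.71463784817803 0.17791136789036963
pipe ang 173.61663220569477 171.64487785834285
block edges 175.50669948010005 165.52277891606496 174.7394981672146
rack long 84.49716881085779
```

```bash
cat >> h.py <<'E'
def q(psi): a=np.radians(psi)/2; return [np.cos(a),np.sin(a),0,0]
E
python3 - <<'E'
from h import *
manip.move_to([.471,.168,.20],q(179.5)); print(manip.current_time(),np.round(manip.current_joints(),3))
snap("scene","above"); 
manip.servo_line([.471,.168,.078],.12)
print(manip.current_time(),np.round(manip.current_eef_pos(),4),np.round(manip.current_contact_force(),2))
claw.grasp(80)
print(manip.current_time(),"w",manip.current_width(),manip.current_grip_force(),np.round(manip.current_contact_force(),2))
snap("scene","grasp")
s=[cv2.imread(f"pics/{n}.png")[150:300,340:500] for n in("above","grasp")]
cv2.imwrite("pics/crop2.png",cv2.resize(np.hstack(s),None,fx=2.5,fy=2.5,interpolation=cv2.INTER_CUBIC))
E
```

```text
2.3333 [-0.513  0.334  0.095  1.97  -0.043  0.839  1.169]
3.55 [0.4715 0.1682 0.0786] [ 0.03 -0.16  0.35]
4.2167 w 0.010813432962531948 78.41245383024216 [-1.31  0.64  4.35]
```

View pics/crop2.png

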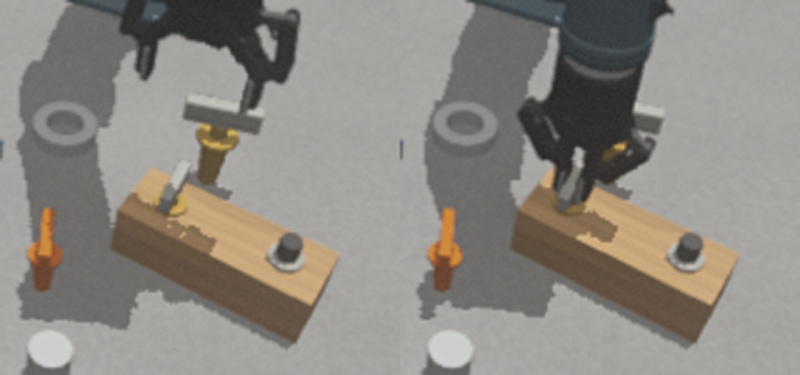

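The right half shows the fingers closed on the bar, and the width of about 11 mm matches. Next: lift, carry, hover over the valve and look.

Run:
```python
from h import *
manip.servo_line([.4713,.168,.24],.15)
print(manip.current_time(),manip.current_width(),manip.current_contact_force())
manip.move_to([.558,-.113,.24],q(83)); manip.servo_line([.558,-.113,.185],.12); manip.pause(.3)
print(manip.current_time(),np.round(manip.current_joints(),3),np.round(manip.current_eef_pos(),4),np.round(manip.current_contact_force(),2),np.round(manip.current_ft_torque(),3))
s=snap("scene","hov_s");t=snap("top","hov_t")
print([w2px(n,P).round(1).tolist() for n in("scene","top") for P in([.558,-.113,.167],[.558,-.113,.1185],[.558,-.113,.1])])
r=lambda im,x,y:cv2.resize(im[y:y+100,x:x+80],(400,500),interpolation=cv2.INTER_CUBIC)[:,:,::-1]
cv2.imwrite("pics/crop3.png",np.hstack([r(s,255,140),r(t,310,145)]))
```

```text
5.5 0.010566599420068401 [-1.07677646 -0.41347006 -2.22636639]
7.5417 [-0.252  0.503  0.498  1.827 -0.302  0.886  0.265] [ 0.5584 -0.113   0.1856] [-0.32  0.92 -2.25] [-0.002  0.022 -0.009]
[[291.1, 182.6], [292.1, 197.5], [292.5, 202.9], [350.3, 188.1], [349.7, 191.8], [349.5, 193.1]]
```

View pics/crop3.png

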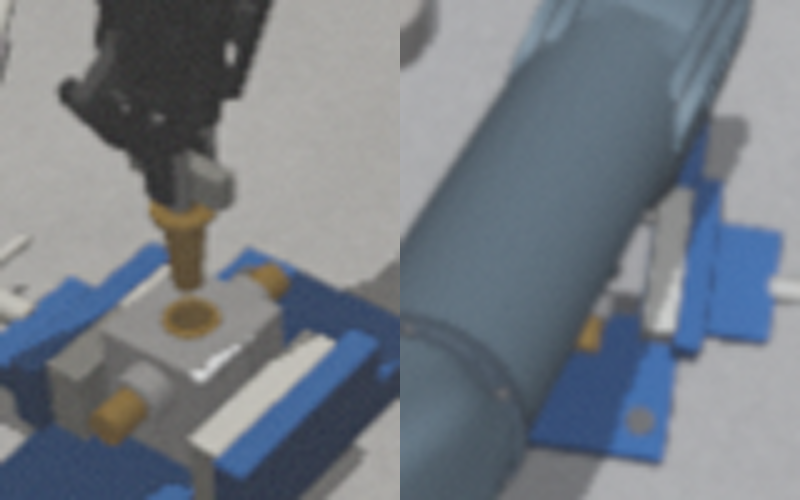

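The scene crop has the plug tip at crop (187,288) and the mouth at (191,318), both within about 1 mm of my prediction. In the top view the arm hides them. I'll shift slightly and go down by feel.

```bash
cat >> h.py <<'E'
F0=np.array([-.32,.92,-2.25])
def F(): return np.array(manip.current_contact_force())-F0
E
python3 - <<'E'
from h import *
x,y=.5586,-.1122
manip.servo_line([x,y,.150],.06); print(manip.current_time(),F().round(2))
z=.150
while z>.118:
    z-=.001; manip.servo_line([x,y,z],.02); f=F()
    if f[2]>.5: print(round(z,4),np.round(manip.current_eef_pos(),4),f.round(2))
    if f[2]>9 or abs(f[:2]).max()>6: break
print(manip.current_time(),np.round(manip.current_ft_torque(),3),manip.current_width())
E
```

```text
8.375 [ 1.84  1.39 -0.39]
0.148 [ 0.5591 -0.1121  0.1483] [3.59 0.66 1.16]
0.147 [ 0.559  -0.1121  0.1471] [4.76 1.2  1.01]
0.146 [ 0.5591 -0.112   0.1461] [4.47 1.19 1.54]
0.145 [ 0.5591 -0.1119  0.145 ] [5.22 2.1  0.74]
0.144 [ 0.5592 -0.1119  0.144 ] [5.07 1.37 0.92]
0.143 [ 0.5593 -0.1119  0.143 ] [4.27 2.37 1.6 ]
0.142 [ 0.5593 -0.1118  0.1421] [5.56 1.78 0.51]
0.141 [ 0.5594 -0.1118  0.1411] [5.34 1.88 1.08]
0.14 [ 0.5594 -0.1118  0.1402] [5.31 2.64 2.25]
0.139 [ 0.5595 -0.1118  0.1393] [5.83 2.29 2.97]
0.138 [ 0.5596 -0.1117  0.1384] [5.63 2.61 3.79]
0.137 [ 0.5597 -0.1116  0.1375] [5.91 3.33 4.39]
0.136 [ 0.5599 -0.1115  0.1366] [5.45 1.95 3.5 ]
0.135 [ 0.5599 -0.1115  0.1356] [5.72 2.61 3.89]
0.134 [ 0.5601 -0.1114  0.1347] [6.1  3.49 4.24]
12.375 [ 1.048 -1.312  0.03 ] 0.010528590796385058
```

Lateral force shows about 1.5 mm of offset. I'll follow it compliantly while going down.

Run:
```python
from h import *
c=np.array([.5586,-.1122]); z=.134
for i in range(5):
    c=c+np.clip(F()[:2]*.0001,-.0006,.0006); manip.servo_line([*c,z],.02)
print(c.round(4),F().round(2))
while z>.112:
    c=c+np.clip(F()[:2]*.0001,-.0004,.0004); z-=.0007
    manip.servo_line([*c,z],.02); f=F()
    print(round(z,4),c.round(4),np.round(manip.current_eef_pos(),4),f.round(2))
    if f[2]>11 or abs(f[:2]).max()>9: break
print(manip.current_time())
```

```text
[ 0.5608 -0.1109] [2.46 1.16 5.13]
0.1333 [ 0.561  -0.1108] [ 0.5606 -0.111   0.133 ] [1.42 0.28 3.18]
0.1326 [ 0.5612 -0.1107] [ 0.5607 -0.111   0.1323] [ 0.94 -0.13  3.19]
0.1319 [ 0.5613 -0.1108] [ 0.5608 -0.1109  0.1316] [ 0.64 -0.32  3.43]
0.1312 [ 0.5613 -0.1108] [ 0.5609 -0.1109  0.131 ] [-1.66 -1.    4.13]
0.1305 [ 0.5612 -0.1109] [ 0.5609 -0.1108  0.1305] [-2.63  0.2   4.75]
0.1298 [ 0.5609 -0.1109] [ 0.5609 -0.1109  0.1301] [-2.33  1.75  7.82]
0.1291 [ 0.5607 -0.1107] [ 0.5609 -0.1108  0.1298] [-3.33  1.88 11.59]
15.375
```

Run:
```python
from h import *
for n,(x0,y0,x1,y1) in(("top",(325,165,375,225)),("scene",(265,180,320,240))):
    im=cv2.imread(f"pics/{n}0.png"); hsv=cv2.cvtColor(im,cv2.COLOR_BGR2HSV)
    m=cv2.inRange(hsv,(10,110,80),(30,255,255)); k=np.zeros_like(m);k[y0:y1,x0:x1]=m[y0:y1,x0:x1]
    N,_,st,ce=cv2.connectedComponentsWithStats(k)
    print(n,[(st[i,4],ce[i].round(2).tolist(),px2w(n,ce[i],.078).round(4).tolist()) for i in range(1,N) if st[i,4]>5])
for p in(173,-7): print(p,manip.solve_ik([.5609,-.1109,.129],q(p)))
```

```text
top [(np.int32(9), [352.0, 176.0], [0.6233, -0.1201, 0.078]), (np.int32(18), [346.67, 211.17], [0.5012, -0.1065, 0.078])]
scene [(np.int32(22), [308.86, 195.32], [0.4901, -0.1052, 0.078]), (np.int32(28), [292.29, 203.96], [0.5417, -0.1254, 0.078]), (np.int32(55), [278.67, 221.95], [0.615, -0.1187, 0.078])]
173 [ 0.07978529  0.54677794  0.04860713  1.8358104  -0.0366834   0.7598651
  1.59653635]
-7 [-0.48205961  0.71401529  0.85011128  1.8683478  -0.69028022  0.88313938
 -0.98169414]
```

Run:
```python
from h import *
c=np.array([.5607,-.1107]); z=.1291; T=16.8
def step(psi):
    global c,z
    f=F(); z-=np.clip((T-f[2])*.00009,-.0005,.0004); c=c+np.clip(f[:2]*.00006,-.0002,.0002)
    manip.servo_line([*c,z],.02,ori=q(psi)); return F()
for i in range(12):
    f=step(83.)
    if abs(f[2]-T)<1: break
print("pressed",manip.current_time(),z,f.round(2),np.round(manip.current_eef_pos(),4))
psi=83.;i=0;M=0
while psi<173.7:
    psi=min(psi+2,173.7); f=step(psi); i+=1; M=max(M,f[2])
    if i%4==0 or psi>173: print(round(psi,1),f.round(1),np.round(manip.current_eef_pos(),4),np.round(manip.current_ft_torque()[2],2))
    if f[2]>22 or abs(f[:2]).max()>15: print("ABORT",f); z+=.001; manip.servo_line([*c,z],.02); break
print("max",M,manip.current_time(),manip.current_width(),np.round(manip.current_joints(),3))
o=manip.current_orientation(); print("psi",np.degrees(2*np.arctan2(o[1],o[0])))
```

```text
pressed 15.875 0.12840248943094454 [-3.76  1.29 15.85] [ 0.5609 -0.1108  0.1296]
91.0 [-2.7 -0.2 13.9] [ 0.5607 -0.1108  0.129 ] -0.01
99.0 [-1.9  0.9 16.7] [ 0.5607 -0.1108  0.1286] -0.03
107.0 [-2.1 -0.3 15.9] [ 0.5605 -0.1108  0.1284] -0.01
115.0 [-0.3 -0.6 15.3] [ 0.5605 -0.1108  0.1282] 0.0
123.0 [-0.6  0.1 16.4] [ 0.5604 -0.1108  0.1281] -0.06
131.0 [-1.6  0.6 17.5] [ 0.5604 -0.1108  0.1279] -0.16
139.0 [-0.8 -0.4 15.5] [ 0.5603 -0.1109  0.1278] 0.11
147.0 [-1.2 -1.1 17.3] [ 0.5603 -0.1109  0.1277] -0.05
155.0 [ 0.3 -0.1 17.5] [ 0.5602 -0.1109  0.1276] -0.1
163.0 [ 0.4 -0.7 16.6] [ 0.5602 -0.1109  0.1276] 0.04
171.0 [-0.5  0.5 17.3] [ 0.5602 -0.111   0.1275] 0.0
173.7 [ 0.2  0.2 15.9] [ 0.5602 -0.111   0.1275] -0.37
max 17.511776045072974 27.375 0.010338766951888661 [ 0.082  0.545  0.046  1.844 -0.036  0.747  1.607]
psi 173.6038586155434
```

It sank 2.1 mm at a steady ~16 N with no scoring force. Now I ease off, release, retreat and look.

Run:
```python
from h import *
p=manip.current_eef_pos(); z=p[2]-.0016
for i in range(12):
    f=F()
    if f[2]<5: break
    z+=.0003; manip.servo_line([.5602,-.111,z],.02)
print(F().round(2),np.round(manip.current_eef_pos(),4))
claw.release(); print(manip.current_time(),np.round(manip.current_contact_force(),2))
p=manip.current_eef_pos(); manip.servo_line([.5602,-.111,.24],.12)
manip.move_to([.45,.25,.30],q(120)); print(manip.current_time())
s=snap("scene","fin_s");t=snap("top","fin_t")
r=lambda im,x,y:cv2.resize(im[y:y+100,x:x+80],(400,500),interpolation=cv2.INTER_CUBIC)[:,:,::-1]
cv2.imwrite("pics/crop4.png",np.hstack([r(s,255,140),r(t,310,145)]))
print([w2px("scene",P).round(1).tolist() for P in([.5602,-.111,.145],[.5602,-.111,.155])])
```

```text
[-0.52  0.13  2.21] [ 0.5603 -0.111   0.1276]
29.6417 [-0.8   0.29 -0.27]
32.2
[[291.7, 190.2], [291.5, 187.1]]
```

View pics/crop4.png

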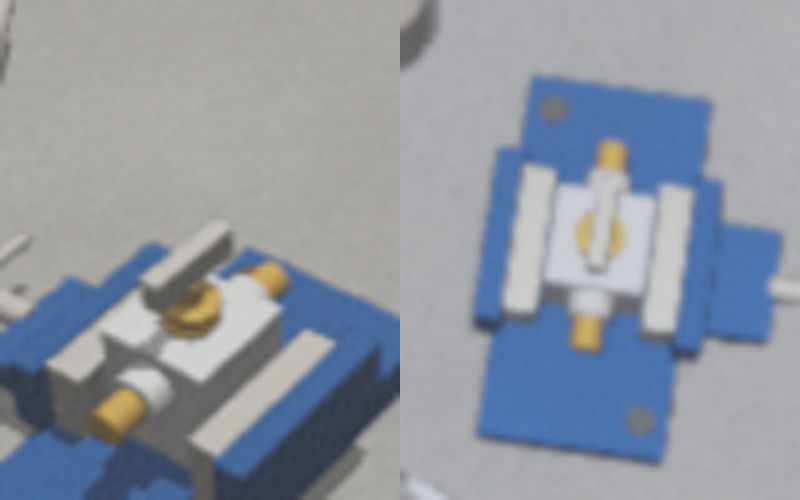

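View pics/fin_s.png

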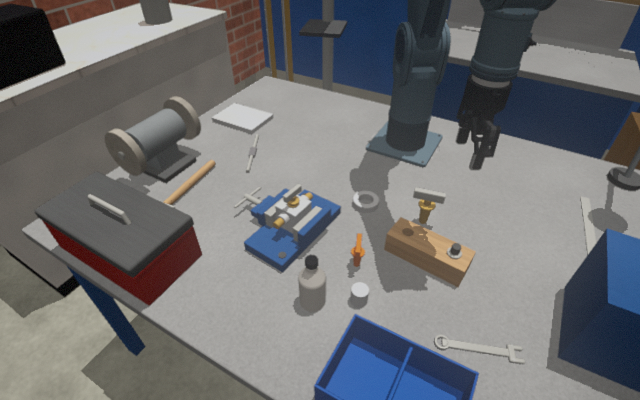

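The plug stands upright in the valve with its bar at top crop (602,220), in line with the pipe stubs at (612,155) and (587,330). It stayed down at about 9 mm, against the 20 mm the pin lifts a loose plug to, and everything else is undisturbed.

```bash
python3 -c "
from h import *
print(workorder.close_job(),manip.current_time())"
```

```text
the job is handed in; nothing more can be done
the job is handed in; nothing more can be done
```

The plug is wedged upright in the valve, turned a quarter turn at about 16 N (peak about 17.5 N) until the handle lay in line with the pipe, and it held when released; the job was handed in at about 32 s.

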